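# Draw a control box lid down on its seal with a slotted turn-lock fastener

### The arm

A 7-joint arm with a two-finger parallel gripper is mounted at the origin on a cart in front of the work surface, level with it; the furniture and walls round the work are solid. World frame = base frame: x ahead of the robot, y to its left, z up, the work surface at z = 0. Lengths are in m, angles in rad, forces in N, time in s.
With the tool pointing down it reaches from about 0.35 to 0.9 m from the base axis. Payload 8.1 kg.
Tool frame: the origin (TCP) lies midway between the tips of the shut fingers; the grasp point (between the pads) lies behind it (arm.tcp_to_grasp is the z of the grasp point in the tool frame, in m); z points along the fingers, y is the line along which they close (so a half turn about z gives the same grasp; the last joint's range is limited). The gripper opens to 92 mm and grips with 3 to 60 N. Pads are 19 mm wide; open, the fingers measure 130 mm over their backs; the gripper's body (75 mm by 190 mm) begins 47 mm behind the grasp point.
Start: joints at [-1.285, 0.434, 0.025, 1.573, -0.012, 1.134, -0.075], TCP at [0.237, 0.578, 0.227] pointing down, gripper open.
Joint ranges: [-2.62, 2.62], [-0.44, 2.09], [-1.27, 1.32], [0.08, 2.57], [-1.32, 4.46], [0.12, 2], [-2.74, 2.74]. Speed limits (rad/s): [2.22, 2.22, 3.01, 3.01, 3.14, 3.14, 3.14].

### API

Orientations are given as a rotation vector (axis times angle).
In Python, from cell import readout, vision, arm gives the robot as it stands.
- The arm moves only by the tool carry_out, never from a script. Its argument "increments" is one flat list of numbers, 6 for each row, row after row: the shift along the world's x, y, z in mm, then the turn, a rotation vector about the world's x, y, z in rad. In form: [tx, ty, tz, wx, wy, wz, tx, ty, tz, wx, wy, wz, ...]. A call has 1 to 20 rows; each row shifts and turns the commanded pose from where the row before left it; what a row does not reach is not made up. A row lasts 1/8 s, in which the tool goes at most 62.5 mm and 10.7 degrees, less where a joint would pass 70% of its speed; a pose out of reach is approached as far as the arm can. A call with a gripper value outside its range is refused whole. "grip" is the closure, from 0 (fully open) to 1 (shut), set as the call begins (left out, the last holds). The fingers move at their own pace and stop on an object; "newtons" is the grip in N (left out, the last holds). Time passes only in rows, so rows that do not move let the fingers close. It gives the time, the measured TCP pose, the force, the opening and the grip force at its end, in the units of the state.
- readout.observe(): the state, without advancing time (a new reading comes with each control period).
- vision.get_image(name): name is "side" or "top"; returns the picture (420x560x3 uint8, red, green, blue); there is no depth.
- vision.calibration(name): a dict with "fov_y" (degrees; the focal length in pixels is half the picture's height over the tangent of half this angle, whatever the lens; pixels are square), "cx", "cy" (the principal point, pixels), "pose" (4x4, takes a point from camera to world coordinates). Camera axes: x right, y up, looking along -z (the intrinsics and any distortion apply to the point x, -y, -z); pixel columns grow to the right and rows downward; lengths in m; the calibration is good to about 2 mm. A picture is of the moment at which its call begins. calibration takes no time and is no camera call.
- arm.sign_off(): hands the job in; it is judged then, once.
The state is a dict: "clock": time; "joints": joint angles; "dq": joint speeds; "joint_efforts": joint torques, N m; "position": TCP position; "ee_rot": TCP orientation; "force": force on the tool from outside, world axes, zero at the start; "ft_torque": the same for the moment, N m; "width": opening from 0.0 (shut) to 1.0 (fully open); "gripper_force": force on a finger pad.
Only numpy, scipy, OpenCV 4.12 (cv2) and the standard library are available. Lean on these libraries where they do the work, as an engineer would, in place of code of your own. Each camera call takes 0.05 s, during which the arm holds its last target. There are 200 camera calls.

### The job

After cleaning, the hinged lid of the melting tank's control box still stands proud of its seal because its slotted turn-lock fastener is undone. Take the stubby flat-bladed screwdriver out of the wooden block, feel lightly with the blade until it drops fully into the fastener's slot, and turn the fastener clockwise to its stop so that the lid is drawn down on the seal, pressing gently and not forcing the fastener against its stop. Then stand the screwdriver back upright, blade down and fully home, in its hole in the block; leave the two powder pots and the timer where they are.

Things in the scene. Friction and masses are not known exactly. Their poses are not given: they have to be found in the camera images.
- control_box: Grey plastic control box fixed on the table, 120 (x) x 110 (y) mm, 64 mm high with its 14 mm thick hinged lid. Origin: centre of its underside, z up. Its +x side carries the hinge; its -x side is the front, with two black gland plugs. On the lid: a dark display and two white buttons near the hinge, and the slotted fastener in a round black collar at the middle of the front edge.
- lid: The box's hinged lid; origin on the hinge line, x and z as the box's. It carries the fastener at x = -96 mm (x = -36 mm in the box's frame), which alone moves it: clockwise seen from above, against 0.04 to 0.07 N m, to a solid stop where the slot lies along the box's x axis, in line with two black ticks. It starts 0.6 to 2 rad anticlockwise of that, to be seen or felt, and stays where left.
- lid_front_edge (a point): Middle of the lid's lower front edge, 22 mm in front of the fastener's axis. In the control box's frame it stands at z = 51.9 mm with the fastener fully undone and sinks in proportion to the fastener's turn, to z = 50.0 mm at the fastener's stop (lid down on its seal).
- fastener_top (a point): The fastener's upright axis, at the top of its head (not turning). Steel head 22 mm across in a black collar 35 mm across (rim 1.5 mm lower); straight slot across it 3.8 mm wide, 5 mm deep, mouth eased to 4.6 mm. Sprung: it gives 1.5 mm, 2 N at first and 6 N at the bottom, then is rigid. It is spoilt if the blade's contact forces on it add up to 30 N (5 N push with 0.12 N m at the stop).
- screwdriver: Stubby flat screwdriver, 106 mm long, 90 g. Origin: middle of the blade's tip edge; z runs up the shank to the handle. Blade 13 mm wide along its x, 2.5 mm thick along y; shank 8 mm; black handle from z = 45 mm (flat shoulder 21 mm across) to 106 mm, hexagonal from z = 57 to 99 mm, 26 mm over flats; pairs of flats face y and 60 degrees either side of y.
- driver_tip (a point): Middle of the blade's tip edge (same as the screwdriver's origin).
- tool_block: Light wooden block fixed on the table, 50 (x) x 78 (y) x 58 mm high, with one large hole that holds the screwdriver and two small empty holes. Origin: centre of its underside.
- driver_hole (a point): Centre of the large hole's mouth, in the block's top face, 14 mm to +y of the block's centre: 17.5 mm across, chamfered 2.5 mm, 50 mm deep. Fully home, the handle's shoulder rests on the block's top and the blade's tip is 45 mm below this point.
- pot_0: White-lidded powder pot, 50 mm across and 50 mm high; stays where it is. Origin under its centre.
- pot_1: Second white-lidded powder pot, 52 mm across and 50 mm high; stays where it is. Origin under its centre.
- timer: Round green kitchen timer, 62 mm across, 40 mm high; stays where it is. Origin under its centre.

How it is judged:
By the outcome, as a careful person would: the job done as asked, in the order asked, and still so for the second after the job is handed in, with the robot touching nothing.
It also fails if it takes over 72 s, if anything falls off the work surface, if the arm or the gripper's body presses on something with over 40 N, if the wrist force passes 120 N, or if a joint passes its speed limit or range.

## Working session

There is one attempt and no reset: what is moved stays moved. The work goes in short steps, Python scripts to look and compute and a tool call to move; the robot and the scene stay as the last step left them, time stands still between calls to the robot, and variables do not carry over. Pictures are saved under pics/ and viewed, at most 10 in all, crops included, and the job is handed in when it is done.

Besides the shell and the picture viewer there is one more tool, called after ">>>" as name(argument=value, ...) on one line, values as JSON. carry_out: Moves the arm, as the interface text tells. Its arguments: {"type":"object","properties":{"increments":{"type":"array","items":{"type":"number"}},"grip":{"type":"number"},"newtons":{"type":"number"}},"required":["increments"]}

```bash
mkdir -p pics; ls
python3 - <<'E'
from cell import readout,vision,arm
import cv2
s=readout.observe();print(s);print(arm.tcp_to_grasp)
for n in("side","top"):
    print(vision.calibration(n));cv2.imwrite(f"pics/{n}0.png",vision.get_image(n)[:,:,::-1])
E
```

```text
pics
{'clock': 0.0, 'joints': array([-1.28461059,  0.43521926,  0.02495203,  1.57412278, -0.0116101 ,
        1.13398528, -0.07510102]), 'dq': array([ 7.01536700e-05, -1.30949624e-03, -2.18699160e-04, -1.18495763e-03,
       -6.95287484e-04,  5.38479594e-04, -3.47088846e-04]), 'joint_efforts': array([-2.81824987e-04, -6.67852592e+01,  9.84819867e-01, -3.14465654e+01,
       -6.06515980e-02,  4.29528148e-02,  1.47292603e-04]), 'position': array([0.23675699, 0.57785599, 0.2259371 ]), 'ee_rot': array([-6.06915697e-01, -3.08222424e+00,  2.48052425e-03]), 'force': array([-0.38959632, -0.51732311, -0.83608359]), 'ft_torque': array([-0.00099559, -0.0345492 , -0.02582607]), 'gripper_force': 0.0, 'width': 1.0005048193823178}
-0.0188
{'fov_y': 45.110963146378154, 'cx': 285.1089054675334, 'cy': 206.69359127199283, 'pose': array([[ 9.45052530e-01,  1.96748220e-01, -2.61085913e-01,
         2.72862627e-01],
       [-3.26917673e-01,  5.66943028e-01, -7.56108748e-01,
        -6.29060064e-01],
       [-7.42212706e-04,  7.99916084e-01,  6.00111413e-01,
         6.39877878e-01],
       [ 0.00000000e+00,  0.00000000e+00,  0.00000000e+00,
         1.00000000e+00]])}
{'fov_y': 44.915781164354215, 'cx': 283.125506324873, 'cy': 212.14233269395345, 'pose': array([[-0.02704072,  0.99153944, -0.12695802,  0.41697677],
       [-0.99962423, -0.02625055,  0.00789318,  0.10409493],
       [ 0.00449369,  0.12712375,  0.99187669,  0.91142783],
       [ 0.        ,  0.        ,  0.        ,  1.        ]])}
```

View pics/side0.png

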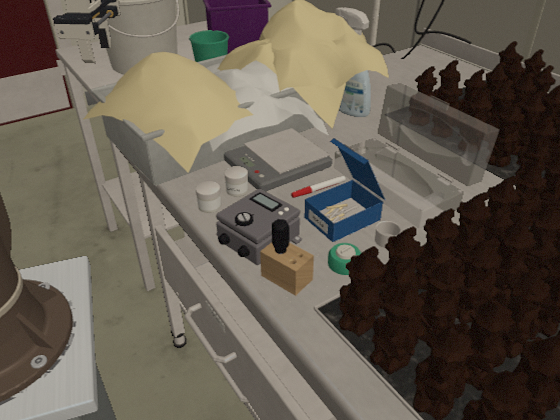

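View pics/top0.png

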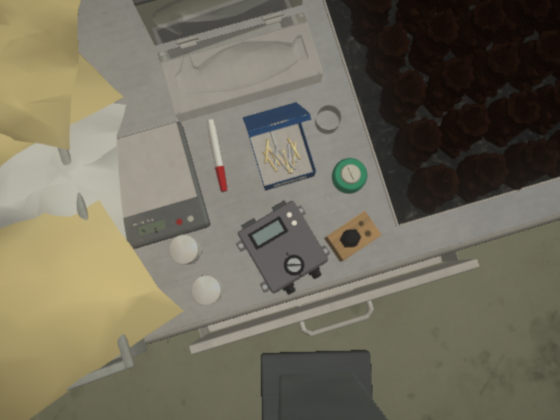

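Side view: box about (258,222), driver handle (280,235), block (287,268). Top view: fastener about (294,265), handle (350,238), pots (184,249) and (206,290), timer (350,175). I'll enlarge both.

Run:
```python
import cv2
a=cv2.imread("pics/top0.png")[195:300,230:390]
cv2.imwrite("pics/topc.png",cv2.resize(a,(800,525),interpolation=cv2.INTER_CUBIC))
a=cv2.imread("pics/side0.png")[185:297,205:325]
cv2.imwrite("pics/sidec.png",cv2.resize(a,(600,560),interpolation=cv2.INTER_CUBIC))
```

```text
(no output)
```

View pics/topc.png

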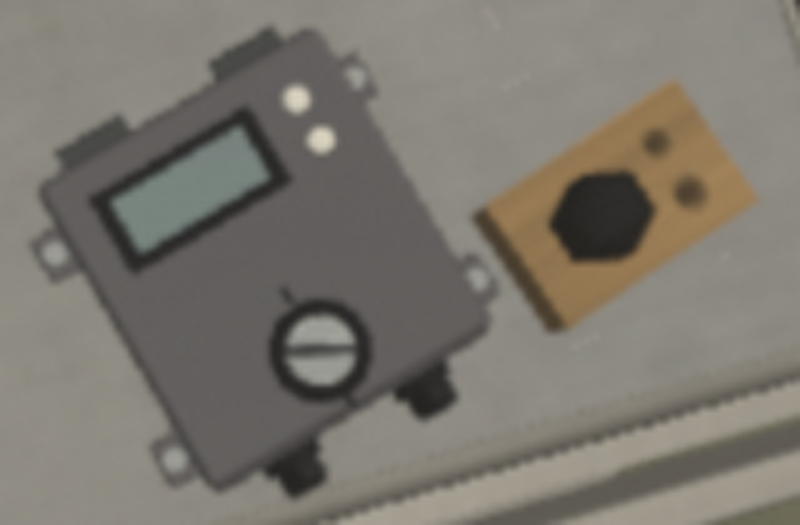

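View pics/sidec.png

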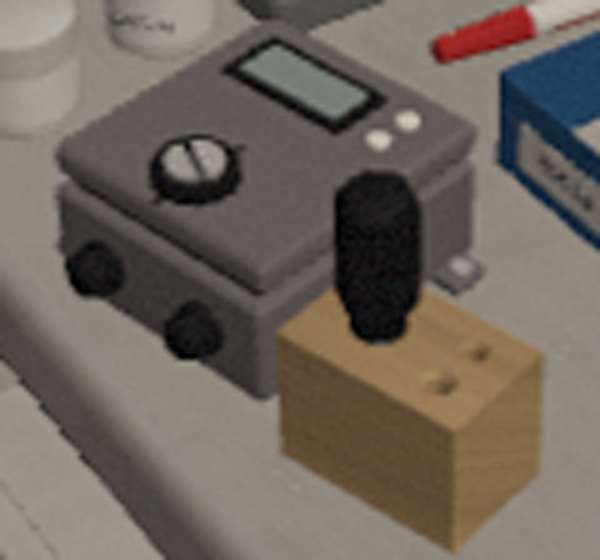

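Crop: slot runs horizontally (283,350)–(357,350), ticks (287,293) and (353,406), handle top centre (603,217), small holes (657,142),(690,192); the lid stands a bit proud. Computing positions.

```bash
cat > h.py <<'E'
import numpy as np
from cell import vision
def ray(n,u,v):
    c=vision.calibration(n);f=210/np.tan(np.radians(c["fov_y"]/2));P=np.array(c["pose"])
    return P[:3,3],P[:3,:3]@np.array([(u-c["cx"])/f,-(v-c["cy"])/f,-1])
def atz(n,u,v,z):
    o,d=ray(n,u,v);return o+d*(z-o[2])/d[2]
def tri(a,b,c,d):
    o1,d1=ray("top",a,b);o2,d2=ray("side",c,d)
    t,r,*_=np.linalg.lstsq(np.c_[d1,-d2],o2-o1,rcond=None)
    p,q=o1+d1*t[0],o2+d2*t[1];return (p+q)/2,np.linalg.norm(p-q)
def px(n,p):
    c=vision.calibration(n);f=210/np.tan(np.radians(c["fov_y"]/2));P=np.array(c["pose"])
    q=P[:3,:3].T@(np.asarray(p)-P[:3,3]);return np.array([c["cx"]+f*q[0]/-q[2],c["cy"]-f*q[1]/-q[2]])
E
cat > m.py <<'E'
from h import *
np.set_printoptions(precision=4,suppress=True)
T=lambda x,y:(230+(x+.5)/5-.5,195+(y+.5)/5-.5)
S=lambda x,y:(205+(x+.5)/5-.5,185+(y+.5)/5-.5)
print("fast",tri(*T(320,350),*S(195,162)))
print("handle top",tri(*T(603,217),*S(378,182)))
print("hole1",tri(*T(657,142),*S(480,352)),"hole2",tri(*T(690,192),*S(438,382)))
print("button",tri(*T(296,99),*S(408,120)))
ang=lambda a,b,z:(lambda d:np.degrees(np.arctan2(d[1],d[0])))(atz("top",*T(*a),z)-atz("top",*T(*b),z))
print("ticks x",ang((287,293),(353,406),.066),"slot",ang((283,350),(357,350),.068))
print("box front->hinge edges",ang((318,35),(490,320),.066),ang((45,190),(215,488),.066))
print("block +y edge",ang((478,213),(675,82),.058),"x",ang((675,82),(758,200),.058))
for v in[(550,222),(575,180),(625,172),(655,212),(630,260),(575,262)]: print(ang(v,(603,217),.112))
print("corners",[atz("top",*T(*c),.058)[:2] for c in[(478,213),(675,82),(758,200)]])
print("handle@.115",atz("top",*T(603,217),.117))
E
python3 m.py
```

```text
fast (array([0.4377, 0.0824, 0.0715]), np.float64(0.0013493461894189178))
handle top (array([ 0.477 , -0.0065,  0.1185]), np.float64(0.004227754432872496))
hole1 (array([ 0.5051, -0.034 ,  0.0581]), np.float64(0.0018828098362092189)) hole2 (array([ 0.4871, -0.044 ,  0.0588]), np.float64(0.00040683996830015424))
button (array([0.5218, 0.0878, 0.066 ]), np.float64(0.0014151331178035168))
ticks x 28.75509377471165 slot 88.4568059515668
box front->hinge edges 29.194498285518264 28.556150790197073
block +y edge 121.94153601632944 x 32.582386792004606
93.85645988080277
34.92839521678828
-28.347257529098012
-86.0407552621895
-150.14174262346535
145.90327926787282
corners [array([0.4818, 0.0276]), array([ 0.5245, -0.0408]), array([ 0.4837, -0.0669])]
handle@.115 [ 0.475  -0.0062  0.117 ]
```

>>> carry_out(increments=[0,0,50,0,0,0,0,0,55,0,0,0,0,0,55,0,0,0,0,0,50,0,0,0,17,-42,0,0,0,-0.082,17,-42,0,0,0,-0.082,17,-42,0,0,0,-0.082,17,-42,0,0,0,-0.082,17,-42,0,0,0,-0.082,17,-42,0,0,0,-0.082,17,-42,0,0,0,-0.082,17,-42,0,0,0,-0.082,17,-42,0,0,0,-0.082,17,-42,0,0,0,-0.082,17,-42,0,0,0,-0.082,17,-42,0,0,0,-0.082,17,-42,0,0,0,-0.082,17,-42,0,0,0,-0.082,0,0,0,0,0,0,0,0,0,0,0,0], grip=0, newtons=30)

```text
clock: 2.6
position: [0.4747, -0.0091, 0.4364]
ee_rot: [-2.182, -2.259, 0.001]
force: [-0.4, 0.7, -0.6]
width: 1.0
gripper_force: 0.0
```

>>> carry_out(increments=[0.5,1,-50,0,0,0,0.5,1,-60,0,0,0,0,0,-60,0,0,0,0,0,-60,0,0,0,0,0,-50,0,0,0,0,0,-30,0,0,0,0,0,-25,0,0,0,0,0,-25,0,0,0,0,0,0,0,0,0,0,0,0,0,0,0])

```text
clock: 3.85
position: [0.4763, -0.0069, 0.0774]
ee_rot: [2.182, 2.26, 0.001]
force: [0.2, -0.3, 0.7]
width: 0.997
gripper_force: 0.0
```

>>> carry_out(increments=[0,0,0,0,0,0,0,0,0,0,0,0,0,0,0,0,0,0,0,0,0,0,0,0,0,0,0,0,0,0,0,0,0,0,0,0,0,0,0,0,0,0,0,0,0,0,0,0], grip=1, newtons=30)

```text
clock: 4.85
position: [0.476, -0.0076, 0.0767]
ee_rot: [2.183, 2.259, 0.0]
force: [0.6, 0.3, -0.3]
width: 0.279
gripper_force: 30.0
```

>>> carry_out(increments=[0,0,5,0,0,0,0,0,15,0,0,0,0,0,20,0,0,0,0,0,30,0,0,0,0,0,40,0,0,0,0,0,40,0,0,0,0,0,0,0,0,0,0,0,0,0,0,0])

```text
clock: 5.85
position: [0.4756, -0.0076, 0.2268]
ee_rot: [-2.183, -2.259, -0.001]
force: [-0.2, 0.1, -1.2]
width: 0.279
gripper_force: 30.0
```

Run:
```python
from cell import readout,vision
from h import *
import cv2
s=readout.observe();p=s["position"];print(p,s["force"],s["ft_torque"],s["gripper_force"])
t=p-[0,0,.0637];print(px("side",t),px("side",t+[0,0,.045]))
u,v=px("side",t).astype(int);im=vision.get_image("side")[v-45:v+15,u-40:u+40,::-1]
print(u,v);cv2.imwrite("pics/b1.png",cv2.resize(im,(800,600),interpolation=cv2.INTER_CUBIC))
```

```text
[ 0.47556583 -0.0075774   0.22677586] [-0.19404253  0.10277461 -1.20824281] [-0.04032535  0.01019661 -0.01273027] 29.999897545203567
[278.0748389  199.92792265] [277.81032195 176.41986214]
278 199
```

View pics/b1.png

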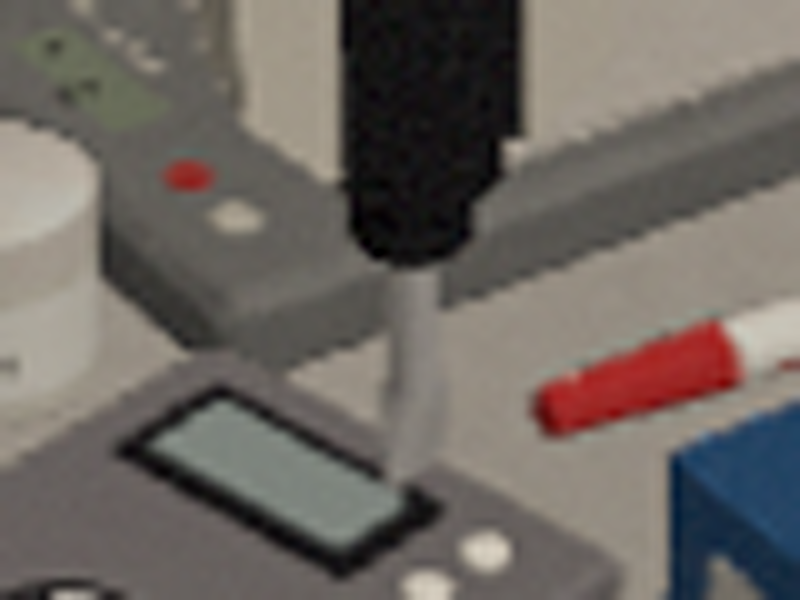

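The blade's lower edge rises to the right and is about 11 mm wide in view (383–447 zoomed, shank 390–437), so blade x is at yaw 32°, like the block. Side camera reads about 1.5 px right of the prediction.

Run:
```python
from h import *
np.set_printoptions(precision=4,suppress=True)
T=lambda x,y:(230+(x+.5)/5-.5,195+(y+.5)/5-.5)
S=lambda x,y:(205+(x+.5)/5-.5-1.5,185+(y+.5)/5-.5)
print(tri(*T(320,350),*S(195,162)),atz("top",*T(320,350),.07))
print("hole top",[tri(*T(657,142),*S(480,352)),tri(*T(690,192),*S(438,382))])
```

```text
(array([0.4364, 0.0827, 0.0718]), np.float64(0.0013620175042976745)) [0.4371 0.0825 0.07  ]
hole top [(array([ 0.5039, -0.0336,  0.0584]), np.float64(0.0006332827904636707)), (array([ 0.4859, -0.0437,  0.0591]), np.float64(0.002075920682953043))]
```

>>> carry_out(increments=[-6.4,15,0,0,0,0.1643,-6.4,15,0,0,0,0.1643,-6.4,15,0,0,0,0.1643,-6.4,15,0,0,0,0.1643,-6.4,15,0,0,0,0.1643,-6.5,15,0,0,0,0.1643,0,0,-30,0,0,0,0,0,-30,0,0,0,0,0,-22,0,0,0,0,0,0,0,0,0,0,0,0,0,0,0])

```text
clock: 7.28
position: [0.4375, 0.0822, 0.145]
ee_rot: [-0.855, -3.023, 0.001]
force: [-0.5, 0.3, -0.5]
width: 0.279
gripper_force: 30.0
```

Run:
```python
from cell import readout,vision
from h import *
import cv2
s=readout.observe();p=s["position"];print(p,s["ee_rot"],s["force"],s["ft_torque"])
t=p-[0,0,.0637];print(px("side",t),px("side",[.437,.0825,.071]))
im=vision.get_image("side")[190:235,215:275,::-1]
cv2.imwrite("pics/f1.png",cv2.resize(im,(800,600),interpolation=cv2.INTER_CUBIC))
```

```text
[0.43752226 0.08219958 0.14496034] [-8.55167350e-01 -3.02273106e+00  6.30317254e-04] [-0.54531209  0.2776003  -0.54247153] [ 0.01797357 -0.01934021 -0.0371203 ]
[242.88600867 212.87935447] [242.85181274 217.29985142]
```

View pics/f1.png

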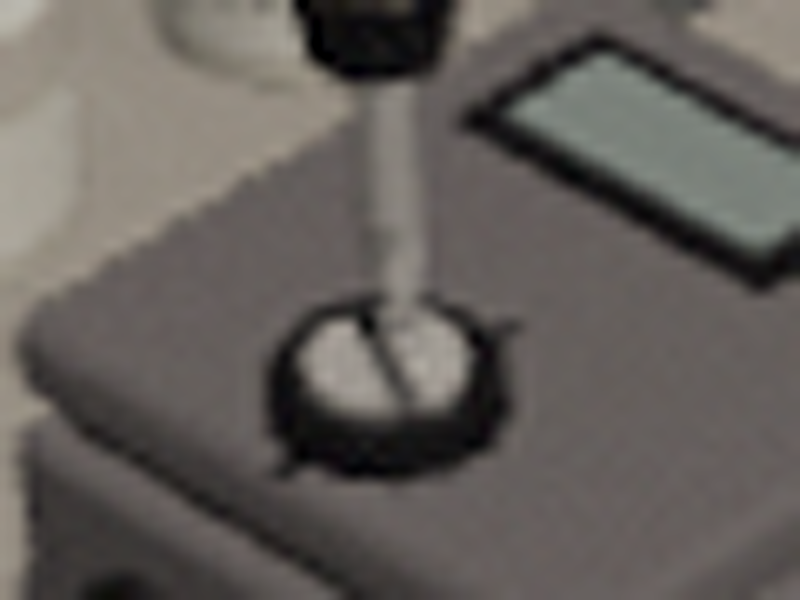

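Head centre at (388,358) zoomed; the shank axis projects to about (408,366) at head level, so the driver sits ~2 mm too far to +x. I'll shift and feel down.

>>> carry_out(increments=[-2.0,0,-3,0,0,0,0,0,-3,0,0,0,0,0,-2,0,0,0,0,0,0,0,0,0,0,0,0,0,0,0])

```text
clock: 7.95
position: [0.4355, 0.0823, 0.1368]
ee_rot: [0.855, 3.023, 0.0]
force: [0.2, -0.7, -0.3]
width: 0.282
gripper_force: 30.0
```

>>> carry_out(increments=[0,0,-0.5,0,0,0,0,0,-0.5,0,0,0,0,0,0,0,0,0])

```text
clock: 8.32
position: [0.4356, 0.0824, 0.1358]
ee_rot: [0.855, 3.023, 0.0]
force: [0.7, -0.0, -0.6]
width: 0.283
gripper_force: 30.0
```

>>> carry_out(increments=[0,0,-0.5,0,0,0,0,0,-0.5,0,0,0,0,0,0,0,0,0])

```text
clock: 8.7
position: [0.4357, 0.0824, 0.1348]
ee_rot: [0.855, 3.023, 0.0]
force: [2.0, -0.1, 0.1]
width: 0.282
gripper_force: 30.0
```

>>> carry_out(increments=[0.4,0,-0.5,0,0,0,0,0,0,0,0,0,0,0,0,0,0,0])

```text
clock: 9.07
position: [0.4358, 0.0824, 0.1342]
ee_rot: [-0.855, -3.023, 0.0]
force: [1.0, 0.4, 0.0]
width: 0.278
gripper_force: 30.0
```

>>> carry_out(increments=[0,0,-0.7,0,0,0,0,0,0,0,0,0,0,0,0,0,0,0])

```text
clock: 9.45
position: [0.4359, 0.0824, 0.1335]
ee_rot: [0.855, 3.023, 0.0]
force: [1.6, -0.0, -0.7]
width: 0.284
gripper_force: 30.0
```

>>> carry_out(increments=[0.4,0,-0.7,0,0,0,0,0,-0.7,0,0,0,0,0,0,0,0,0])

```text
clock: 9.82
position: [0.4361, 0.0823, 0.1321]
ee_rot: [-0.855, -3.023, 0.0]
force: [-0.4, -0.5, 2.3]
width: 0.28
gripper_force: 30.0
```

Run:
```python
from cell import readout,vision
import cv2
s=readout.observe();print(s["position"],s["force"],s["ft_torque"])
im=vision.get_image("side")[190:235,215:275,::-1]
cv2.imwrite("pics/f2.png",cv2.resize(im,(800,600),interpolation=cv2.INTER_CUBIC))
```

```text
[0.43613925 0.08233748 0.13211408] [-0.38965842 -0.48739704  2.31861905] [-0.03644737 -0.04147495  0.00720772]
```

View pics/f2.png

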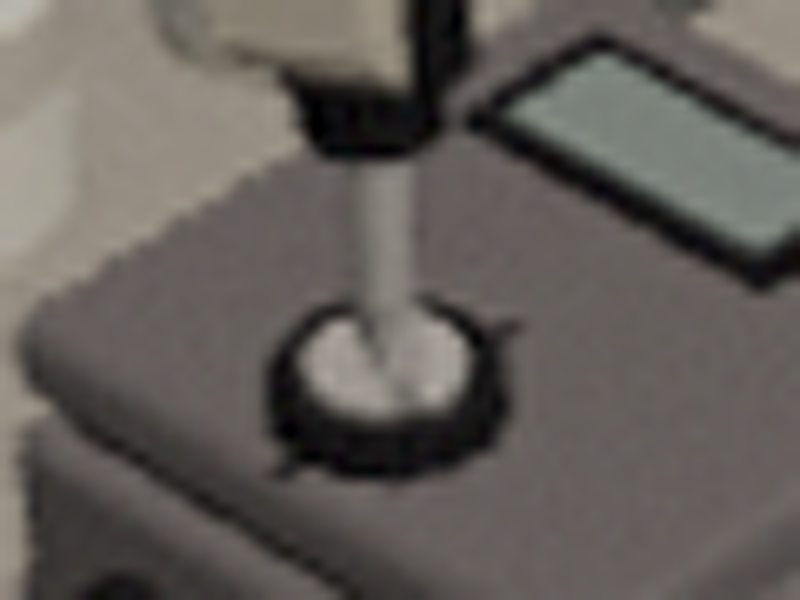

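The blade appears seated: the shoulder edge (370,158) puts the tip about 5 mm below the head's surface, with contact at ~3 N. I'll turn clockwise gently and watch the torque.

>>> carry_out(increments=[0,0,-0.3,0,0,0,0,0,-0.05,0,0,-0.05,0,0,-0.05,0,0,-0.05,0,0,-0.05,0,0,-0.05,0,0,-0.05,0,0,-0.05])

```text
clock: 10.5
position: [0.4362, 0.0825, 0.1317]
ee_rot: [-1.154, -2.922, -0.0]
force: [0.0, 0.5, 3.3]
width: 0.277
gripper_force: 30.0
```

```bash
cat > o.py <<'E'
from cell import readout
import numpy as np
s=readout.observe();r=s["ee_rot"];a=np.degrees(np.arctan2(r[1],r[0]))%180
print(s["clock"],s["position"].round(4),"toolY",(2*a-90).round(2),s["force"].round(2),s["ft_torque"].round(3),s["joints"][6])
E
python3 o.py
```

```text
10.5 [0.4362 0.0825 0.1317] toolY 46.88 [0.02 0.51 3.3 ] [0.035 0.108 0.076] 0.6998904874539328
```

>>> carry_out(increments=[0,0,-0.05,0,0,-0.05,0,0,-0.05,0,0,-0.05,0,0,-0.05,0,0,-0.05,0,0,-0.05,0,0,-0.05,0,0,-0.05,0,0,-0.05,0,0,-0.05,0,0,-0.05,0,0,-0.05,0,0,-0.05])

```text
clock: 11.38
position: [0.4362, 0.0827, 0.1313]
ee_rot: [-1.645, -2.676, -0.001]
force: [-0.0, 1.1, 2.3]
width: 0.277
gripper_force: 30.0
```

```bash
python3 o.py
```

```text
11.375 [0.4362 0.0827 0.1313] toolY 26.84 [-0.04  1.05  2.28] [0.238 0.164 0.082] 0.3892610713950532
```

>>> carry_out(increments=[0,0,-0.05,0,0,-0.05,0,0,-0.05,0,0,-0.05,0,0,-0.05,0,0,-0.05,0,0,-0.05,0,0,-0.05,0,0,-0.05,0,0,-0.05])

```text
clock: 12.0
position: [0.4362, 0.0828, 0.1311]
ee_rot: [-1.966, -2.45, -0.001]
force: [-1.0, 1.2, 2.7]
width: 0.282
gripper_force: 30.0
```

```bash
python3 o.py
```

```text
12.0 [0.4362 0.0828 0.1311] toolY 12.52 [-1.02  1.24  2.75] [0.391 0.146 0.09 ] 0.17014222832350842
```

>>> carry_out(increments=[0,-0.1,-0.05,0,0,-0.05,0,-0.1,-0.05,0,0,-0.05,0,0,-0.05,0,0,-0.05])

```text
clock: 12.38
position: [0.4363, 0.0828, 0.131]
ee_rot: [-2.144, -2.296, -0.001]
force: [0.5, 3.1, 2.1]
width: 0.283
gripper_force: 30.0
```

```bash
python3 o.py
```

```text
12.375 [0.4363 0.0828 0.131 ] toolY 3.93 [0.51 3.14 2.13] [0.582 0.185 0.026] 0.040430761225234105
```

>>> carry_out(increments=[0,0,-0.05,0,0,-0.03,0,0,-0.05,0,0,-0.03])

```text
clock: 12.62
position: [0.4363, 0.0827, 0.1309]
ee_rot: [-2.211, -2.231, -0.001]
force: [-1.2, 3.8, 3.8]
width: 0.28
gripper_force: 30.0
```

```bash
python3 o.py
```

```text
12.625 [0.4363 0.0827 0.1309] toolY 0.51 [-1.15  3.83  3.79] [0.994 0.192 0.08 ] -0.01093189453186113
```

>>> carry_out(increments=[-0.1,0.3,0,0,0,0,-0.1,0.2,0,0,0,0])

```text
clock: 12.88
position: [0.4362, 0.0828, 0.1309]
ee_rot: [2.21, 2.233, 0.001]
force: [1.8, 2.7, 4.0]
width: 0.282
gripper_force: 30.0
```

```bash
python3 o.py
```

```text
12.875 [0.4362 0.0828 0.1309] toolY 0.59 [1.78 2.7  4.01] [ 0.793 -0.083 -0.022] -0.010940800335472652
```

>>> carry_out(increments=[0,0,0,0,0,-0.03,0,0,0,0,0,0])

```text
clock: 13.12
position: [0.4362, 0.0828, 0.1309]
ee_rot: [2.244, 2.198, 0.001]
force: [-0.0, 3.9, 4.1]
width: 0.282
gripper_force: 30.0
```

```bash
python3 o.py
```

```text
13.125 [0.4362 0.0828 0.1309] toolY -1.2 [-0.01  3.9   4.14] [ 1.043 -0.084  0.048] -0.037752565589290694
```

>>> carry_out(increments=[-0.1,0.3,0,0,0,0,-0.1,0.3,0,0,0,0,0,0,0,0,0,0])

```text
clock: 13.5
position: [0.4361, 0.083, 0.1309]
ee_rot: [2.244, 2.198, 0.0]
force: [1.1, 1.3, 2.5]
width: 0.284
gripper_force: 30.0
```

```bash
python3 o.py
```

```text
13.5 [0.4361 0.083  0.1309] toolY -1.17 [1.12 1.25 2.55] [ 0.415 -0.44   0.088] -0.038701382471047444
```

>>> carry_out(increments=[0,0,0,0,0,-0.03,0,0,0,0,0,0])

```text
clock: 13.75
position: [0.4361, 0.0831, 0.1308]
ee_rot: [2.277, 2.163, 0.0]
force: [2.1, 0.9, 3.4]
width: 0.28
gripper_force: 30.0
```

```bash
python3 o.py
```

```text
13.75 [0.4361 0.0831 0.1308] toolY -2.94 [2.11 0.86 3.37] [ 0.216 -0.618  0.067] -0.06524445901645284
```

>>> carry_out(increments=[0.2,0,0,0,0,-0.02,0,0,0,0,0,0])

```text
clock: 14.0
position: [0.4361, 0.0831, 0.1308]
ee_rot: [2.299, 2.141, -0.0]
force: [2.3, 0.2, 2.9]
width: 0.281
gripper_force: 30.0
```

```bash
python3 o.py
```

```text
14.0 [0.4361 0.0831 0.1308] toolY -4.06 [2.29 0.2  2.85] [ 0.083 -0.572  0.035] -0.08182918349740778
```

>>> carry_out(increments=[0,0,0,0,0,-0.02,0,0,0,0,0,0])

```text
clock: 14.25
position: [0.4361, 0.0832, 0.1308]
ee_rot: [2.32, 2.118, -0.0]
force: [2.3, 0.3, 3.4]
width: 0.279
gripper_force: 30.0
```

```bash
python3 o.py
```

```text
14.25 [0.4361 0.0832 0.1308] toolY -5.2 [2.35 0.25 3.38] [-0.036 -0.621  0.071] -0.09901522982868707
```

>>> carry_out(increments=[0,0,0,0,0,-0.02,0,0,0,0,0,0])

```text
clock: 14.5
position: [0.4361, 0.0832, 0.1308]
ee_rot: [2.341, 2.095, 0.0]
force: [2.5, -0.5, 2.4]
width: 0.283
gripper_force: 30.0
```

```bash
python3 o.py
```

```text
14.5 [0.4361 0.0832 0.1308] toolY -6.35 [ 2.49 -0.48  2.36] [-0.037 -0.684  0.041] -0.11613116780952396
```

```bash
sed -i 's/s\["joints"\]\[6\]/s["joint_efforts"][6].round(4)/' o.py; python3 o.py
```

```text
14.5 [0.4361 0.0832 0.1308] toolY -6.35 [ 2.49 -0.48  2.36] [-0.037 -0.684  0.041] -0.2283
```

>>> carry_out(increments=[0.3,0.1,0,0,0,-0.02,0,0,0,0,0,0])

```text
clock: 14.75
position: [0.4362, 0.0833, 0.1307]
ee_rot: [-2.362, -2.072, 0.001]
force: [2.0, 0.2, 4.0]
width: 0.279
gripper_force: 30.0
```

```bash
python3 o.py
```

```text
14.75 [0.4362 0.0833 0.1307] toolY -7.49 [2.04 0.21 3.95] [-0.214 -0.448  0.079] -0.2389
```

>>> carry_out(increments=[0,0,0,0,0,-0.02,0,0,0,0,0,0])

```text
clock: 15.0
position: [0.4362, 0.0833, 0.1307]
ee_rot: [-2.382, -2.048, 0.0]
force: [1.7, -1.6, 3.0]
width: 0.282
gripper_force: 30.0
```

```bash
python3 o.py
```

```text
15.0 [0.4362 0.0833 0.1307] toolY -8.64 [ 1.72 -1.6   2.97] [-0.259 -0.435  0.116] -0.264
```

>>> carry_out(increments=[0,0.1,0,0,0,-0.01,0,0,0,0,0,0])

```text
clock: 15.25
position: [0.4363, 0.0833, 0.1307]
ee_rot: [2.392, 2.036, -0.0]
force: [1.0, -1.1, 3.2]
width: 0.278
gripper_force: 30.0
```

```bash
python3 o.py
```

```text
15.25 [0.4363 0.0833 0.1307] toolY -9.2 [ 1.   -1.12  3.16] [-0.454 -0.468  0.155] -0.1876
```

Torque is rising steeply: it's on the stop. I'll back off within the slot's slack and lift straight out.

>>> carry_out(increments=[0,0,0,0,0,0.05,0,0,0,0,0,0.05,0,0,0.5,0,0,0.02,0,0,1,0,0,0,0,0,2,0,0,0,0,0,3,0,0,0,0,0,10,0,0,0,0,0,30,0,0,0,0,0,40,0,0,0,0,0,0,0,0,0])

```text
clock: 16.5
position: [0.4381, 0.0839, 0.2201]
ee_rot: [2.265, 2.175, 0.008]
force: [0.6, 0.8, -0.7]
width: 0.278
gripper_force: 30.0
```

```bash
python3 o.py
python3 - <<'E'
from cell import vision
import cv2
im=vision.get_image("side")[190:235,215:275,::-1]
cv2.imwrite("pics/f3.png",cv2.resize(im,(800,600),interpolation=cv2.INTER_CUBIC))
E
```

```text
16.5 [0.4381 0.0839 0.2201] toolY -2.31 [ 0.57  0.77 -0.71] [-0.074  0.04   0.024] -0.5126
```

View pics/f3.png

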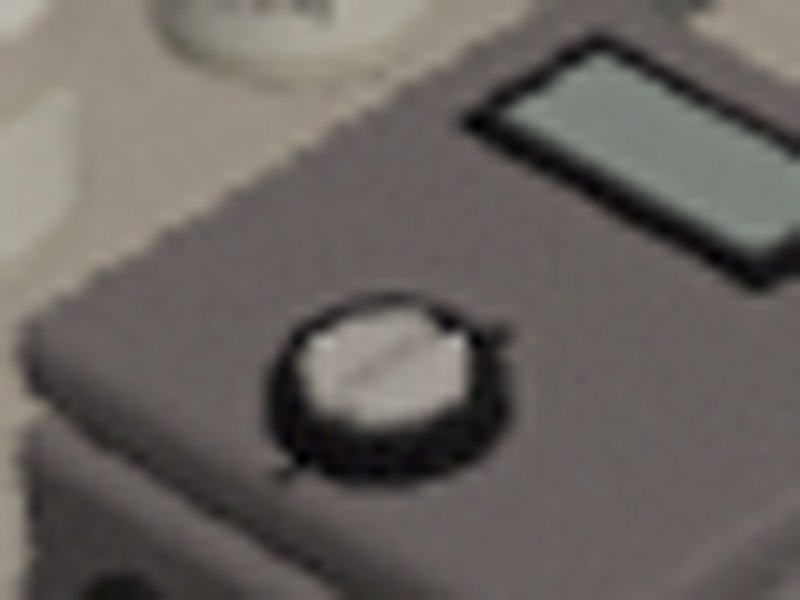

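The slot now lies in line with both ticks ((490,335) and (290,470)). Returning the driver to its hole.

>>> carry_out(increments=[7.5,-18,0,0,0,0.015,7.5,-18.5,0,0,0,0.015,7.5,-18.5,0,0,0,0.015,7.5,-18.5,0,0,0,0.015,7.5,-18,0,0,0,0.015,0,0,-30,0,0,0,0,0,-30,0,0,0,0,0,-20,0,0,0,0,0,0,0,0,0,0,0,0,0,0,0])

```text
clock: 17.8
position: [0.4739, -0.0082, 0.1376]
ee_rot: [2.183, 2.259, -0.0]
force: [0.4, -0.3, -0.6]
width: 0.281
gripper_force: 30.0
```

```bash
python3 o.py
python3 - <<'E'
from cell import vision
import cv2
im=vision.get_image("side")[205:295,235:355,::-1]
cv2.imwrite("pics/g1.png",cv2.resize(im,(800,600),interpolation=cv2.INTER_CUBIC))
E
```

```text
17.8 [ 0.4739 -0.0082  0.1376] toolY 1.97 [ 0.35 -0.28 -0.65] [-0.055  0.032  0.015] 0.02
```

View pics/g1.png

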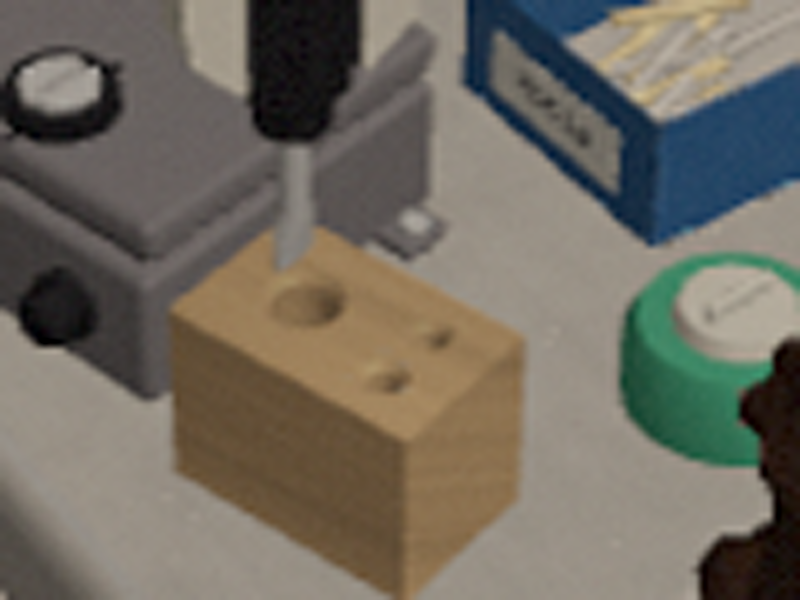

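Run:
```python
from h import *
G=lambda x,y:np.array([235+(x+.5)/6.667-.5,205+(y+.5)/6.667-.5])
t=np.array([.4739,-.0082,.0739]);print(px("side",t),G(293,262))
bias=G(293,262)-px("side",t)
h=G(308,302)-bias;print(atz("side",*h,.058))
bias[1]=0;h=G(308,302)-bias;print(atz("side",*h,.058))
T=lambda x,y:(230+(x+.5)/5-.5,195+(y+.5)/5-.5)
c=(atz("top",*T(478,213),.058)+atz("top",*T(758,200),.058))/2
print(c+.014*np.array([np.cos(2.13),np.sin(2.13),0]))
```

```text
[277.73878891 242.60108349] [278.52279886 243.87303135]
[ 0.47823614 -0.00699779  0.058     ]
[ 0.47718696 -0.0101122   0.058     ]
[ 0.47532919 -0.00776938  0.058     ]
```

>>> carry_out(increments=[2.7,0.3,0,0,0,0,0,0,-8,0,0,0,0,0,-6,0,0,0,0,0,-4,0,0,0,0,0,-4,0,0,0,0,0,0,0,0,0])

```text
clock: 18.6
position: [0.4763, -0.0078, 0.115]
ee_rot: [-2.183, -2.259, 0.001]
force: [0.5, -0.3, -0.8]
width: 0.281
gripper_force: 30.0
```

>>> carry_out(increments=[0,0,-5,0,0,0,0,0,-5,0,0,0,0,0,-5,0,0,0,0,0,-5,0,0,0,0,0,0,0,0,0])

```text
clock: 19.23
position: [0.4762, -0.0078, 0.0949]
ee_rot: [-2.182, -2.259, 0.001]
force: [0.7, 0.5, -0.7]
width: 0.285
gripper_force: 30.0
```

>>> carry_out(increments=[0,0,-5,0,0,0,0,0,-5,0,0,0,0,0,-4,0,0,0,0,0,-2,0,0,0,0,0,0,0,0,0])

```text
clock: 19.85
position: [0.4765, -0.0078, 0.0792]
ee_rot: [-2.183, -2.26, 0.0]
force: [-0.0, 0.3, -0.6]
width: 0.281
gripper_force: 30.0
```

>>> carry_out(increments=[0,0,-0.8,0,0,0,0,0,-0.8,0,0,0,0,0,0,0,0,0])

```text
clock: 20.23
position: [0.4765, -0.0077, 0.0777]
ee_rot: [2.182, 2.26, 0.0]
force: [-0.6, -0.2, 0.2]
width: 0.285
gripper_force: 30.0
```

>>> carry_out(increments=[0,0,-0.6,0,0,0,0,0,-0.4,0,0,0,0,0,0,0,0,0])

```text
clock: 20.6
position: [0.4765, -0.0077, 0.0767]
ee_rot: [-2.183, -2.26, -0.0]
force: [-0.1, -0.4, -0.2]
width: 0.282
gripper_force: 30.0
```

>>> carry_out(increments=[0,0,-0.4,0,0,0,0,0,0,0,0,0])

```text
clock: 20.85
position: [0.4766, -0.0077, 0.0766]
ee_rot: [-2.183, -2.259, -0.001]
force: [-2.4, 0.4, 6.9]
width: 0.279
gripper_force: 30.0
```

>>> carry_out(increments=[0,0,0.3,0,0,0,0,0,0,0,0,0,0,0,0,0,0,0,0,0,0,0,0,0,0,0,0,0,0,0,0,0,0,0,0,0,0,0,0,0,0,0], grip=0)

```text
clock: 21.72
position: [0.4765, -0.0077, 0.0766]
ee_rot: [2.183, 2.26, 0.0]
force: [-0.4, -0.0, 1.1]
width: 0.975
gripper_force: 0.0
```

>>> carry_out(increments=[0,0,10,0,0,0,0,0,20,0,0,0,0,0,40,0,0,0,0,0,50,0,0,0,0,0,50,0,0,0,-20,0,40,0,0,0,-40,0,30,0,0,0,0,0,0,0,0,0,0,0,0,0,0,0])

```text
clock: 22.85
position: [0.4167, -0.0075, 0.3167]
ee_rot: [-2.182, -2.26, -0.002]
force: [0.1, -0.4, -0.1]
width: 1.003
gripper_force: 0.0
```

Run:
```python
from cell import vision
import cv2
im=vision.get_image("side")[180:300,185:345,::-1]
cv2.imwrite("pics/z1.png",cv2.resize(im,(800,600),interpolation=cv2.INTER_CUBIC))
```

```text
(no output)
```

View pics/z1.png

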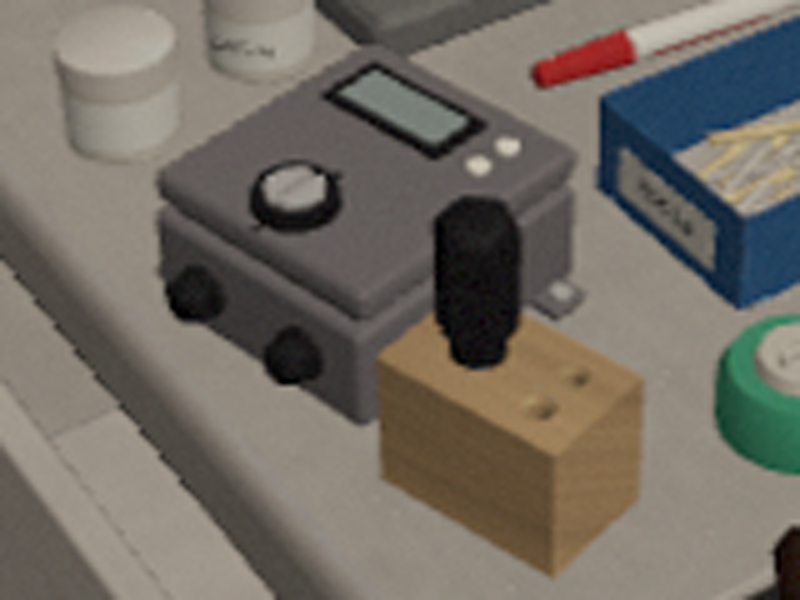

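The driver is upright and home in the block at (478,290–365), the slot is in line with the ticks at (297,187), and the pots and timer are undisturbed.

```bash
python3 -c "
from cell import arm
print(arm.sign_off())"
```

```text
the job is handed in; nothing more can be done
None
```

I turned the fastener clockwise to its stop (slot in line with the ticks), stood the screwdriver back fully home in its block, left the pots and timer untouched and handed the job in at about 23 s; the last torque reading at the stop was about 0.155 N m, roughly 3 N push, so it may have gone past the gentle limit you set (5 N with 0.12 N m) before I backed off.

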